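# Fit the nut mill's burr sleeve and set its coarseness dial to the marker

### The job

Get the nut mill ready: take the tall aluminium sleeve from the cutting board and slide it over the upright post on top of the mill, fully down, lowering it rather than dropping it. Then turn the black dial knob on the mill's sloped front until its pointer stands at the raised marker of the ring round it, without shifting the marker, and let go. Leave the short ring, the bottle, the jar and the bowl where they are.

Things in the scene. Friction and masses are not known exactly. Their poses are not given: they have to be found in the camera images.
- mill: nut mill fixed on the table. Origin under its middle, z up; own -x is the front. Own frame, mm: grey body x -10..110, y +-75, z to 150, spout at +y to y 126; aluminium head x -35..120, y +-80, z 150..180, overhanging the sloped dial panel (120 by 130, centre (-60, 0, 75), normal leaning 28 deg from vertical towards -x: tilt the tool so)
- post_foot (a point): foot of the upright steel post, on the flat top of the mill's head, 180 mm above the table. The post is 25 mm in diameter and stands 45 mm above this point, tapering over its last 9 mm to 14 mm
- sleeve: tall plain aluminium sleeve standing upright on the board: outside diameter 50 mm, bore 30 mm (straight through, 2.5 mm clearance all round the post), height 70 mm. Origin: centre of its lower end, z up along the bore. It is the taller of the two aluminium rings
- knob_root (a point): centre of the dial where the knob's axis meets the panel. This frame turns with the knob: z is the knob's axis, out of the panel; -y points towards the pointer nose. White marker ring 3 mm thick, then knob disc (70 mm diameter) up to 8 mm above the panel, on it a black grip bar 66 mm long (along y), 16 mm wide (along x), reaching from 8 to 42 mm above the panel
- knob_top (a point): centre of the grip bar's outer face, on the knob's axis, 42 mm above the panel
- pointer (a point): index point of the knob, 46 mm from the axis and 10 mm above the panel, just beyond the thin nose that marks one end of the grip bar (a white line on the bar's top also lies on this half)
- mark (a point): the raised dark marker nib (6 mm wide, 13 mm long, 11 mm above the panel) on the white ring (112 mm diameter) round the knob; this point is 46 mm from the axis and 10 mm above the panel
- dial_knob (a joint): angle of the knob, 0 to 3.1 rad: at 0 the nose points along the mill's own -y, at 1.57 down the slope, at 3.14 along the mill's +y (grows clockwise seen looking onto the panel). Stiff (0.1 N m), stays where left. It starts between 0 and 0.75
- marker_ring (a joint): angle of the marker nib, measured in the same way as the knob's, between 1.25 and 2.7; stiff, not to be moved. Knob and marker agree when both joints read the same
- board: fixed cutting board 250 by 260 by 18 mm thick; origin on its underside, 60 mm behind its centre (the centre is at own x = -60 mm). Its top is 18 mm above the table
- spacer: short aluminium ring, 50 mm outside diameter, 35 mm high, standing on the board; bystander. Origin: centre of the underside
- syrup: amber bottle, 60 mm diameter, 150 mm high, on the board; bystander. Origin: centre of the underside
- jam: jam jar, 66 mm diameter, 85 mm high, on the board; bystander. Origin: centre of the underside
- bowl: small white bowl, 90 mm diameter, 50 mm high, on the table in front of the mill; bystander. Origin: centre of the underside

How it is judged:
By the outcome, as a careful person would: the job done as asked, in the order asked, and still so for the second after the job is handed in, with the robot touching nothing.
It also fails if it takes over 64 s, if anything falls off the work surface, if the arm or the gripper's body presses on something with over 40 N, if the wrist force passes 120 N, or if a joint passes its speed limit or range.

### The arm

A 7-joint arm with a two-finger parallel gripper is mounted at the origin on the work surface. World frame = base frame: x ahead of the robot, y to its left, z up, the work surface at z = 0. Lengths are in m, angles in degrees, forces in N, time in s.
With the tool pointing down it reaches from about 0.425 to 0.875 m from the base axis. Payload 4.7 kg.
Tool frame: the origin (TCP) lies at the centre of the arm's flange, where the gripper is bolted on; the fingertips stand 182 mm ahead of it and the grasp point (between the pads) lies 164 mm ahead of it; z points along the fingers, y is the line along which they close (so a half turn about z gives the same grasp; the last joint's range is limited). The gripper opens to 87 mm and grips with 3 to 60 N. Pads are 19 mm wide; open, the fingers measure 117 mm over their backs; the gripper's body (75 mm by 190 mm) begins 51 mm behind the grasp point.
Start: joints at [-64.452, 18.392, -4.016, 83.108, 1.295, 78.541, -3.26], TCP at [0.272, 0.59, 0.405] pointing down, gripper open.
Joint ranges: [-163.93, 163.93], [-17.29, 119.83], [-79.2, 71.16], [3.27, 140.29], [-89.18, 269.18], [5.43, 117.66], [-154.24, 154.24]. Speed limits (degrees/s): [147.25, 147.25, 180, 180, 180, 180, 180].

### API

Orientations are given as [roll, pitch, yaw] about the fixed x, y, z axes, in that order (R = Rz(yaw) Ry(pitch) Rx(roll)).
In Python, from cell import env gives the robot as it stands. The module is installed in compiled form; this text tells all that it offers.
- The arm moves only by the tool step_arm, never from a script. Its argument "steps" is one flat list of numbers, 5 for each row, row after row: the opening, from 0 (shut) to 1 (fully open), then the shift along the tool's x, y, z in mm, then the turn about the tool's z in degrees. In form: [grip, dx, dy, dz, roll, grip, dx, dy, dz, roll, ...]. A call has 1 to 12 rows; each row shifts and turns the commanded pose from where the row before left it, along the tool's axes as they then stand; what a row does not reach is not made up. A row lasts 1/8 s, in which the tool goes at most 62.5 mm and 10.7 degrees, less where a joint would pass 70% of its speed; a pose out of reach is approached as far as the arm can. A call with a gripper value outside its range is refused whole. The fingers move at their own pace and stop on an object; "grip_force" is the grip in N (left out, the last holds). Time passes only in rows, so rows that do not move let the fingers close. It gives the time, the measured TCP pose, the force, the opening and the grip force at its end, in the units of the state.
- env.get_obs(): the state, without advancing time (a new reading comes with each control period).
- env.read_camera(name): name is "side" or "top"; returns a dict with "image" (480x640x3 uint8, red, green, blue), "camera_matrix" (3x3 intrinsics, pixels), "R" (3x3) and "t" (3): a world point X has camera coordinates R X + t. Camera axes: x right, y down, z forward; pixel columns grow to the right and rows downward; lengths in m; the calibration is good to about 2 mm. A picture is of the moment at which its call begins. There is no depth.
- env.sign_off(): hands the job in; it is judged then, once.
The state is a dict: "time_s": time; "qpos": joint angles; "joint_velocities": joint speeds; "effort": joint torques, N m; "tool_pos": TCP position; "tool_rot": TCP orientation; "force": force on the tool from outside, world axes, zero at the start; "wrist_torque": the same for the moment, N m; "grip_width": finger opening in m; "grasp_force": force on a finger pad.
Only numpy, scipy, OpenCV 4.12 (cv2) and the standard library are available. Lean on these libraries where they do the work, as an engineer would, in place of code of your own. Each camera call takes 0.05 s, during which the arm holds its last target. There are 200 camera calls.

## Working session

There is one attempt and no reset: what is moved stays moved. The work goes in short steps, Python scripts to look and compute and a tool call to move; the robot and the scene stay as the last step left them, time stands still between calls to the robot, and variables do not carry over. Pictures are saved under pics/ and viewed, at most 10 in all, crops included, and the job is handed in when it is done.

Besides the shell and the picture viewer there is one more tool, called in YAML: its name, and indented under it one key for each argument. step_arm: Moves the arm, as the interface text tells. Its arguments: {"type":"object","properties":{"steps":{"type":"array","items":{"type":"number"}},"grip_force":{"type":"number"}},"required":["steps"]}

```bash
mkdir -p pics; cat > h.py <<'E'
import numpy as np, cv2
from cell import env
def cam(n,save=None):
    d=env.read_camera(n)
    if save: cv2.imwrite(f'pics/{save}.png',d['image'][:,:,::-1])
    return d
def ray(d,u,v):
    K,R,t=map(np.array,(d['camera_matrix'],d['R'],d['t']))
    return -R.T@t, R.T@np.linalg.solve(K,[u,v,1.])
def onz(d,u,v,z):
    c,r=ray(d,u,v); return c+r*(z-c[2])/r[2]
def onplane(d,u,v,p,n):
    c,r=ray(d,u,v); return c+r*(np.dot(np.array(p)-c,n)/np.dot(r,n))
def proj(d,X):
    K,R,t=map(np.array,(d['camera_matrix'],d['R'],d['t']))
    p=K@(R@np.array(X)+t); return p[:2]/p[2]
def two(d1,p1,d2,p2):
    c1,r1=ray(d1,*p1); c2,r2=ray(d2,*p2)
    s=np.linalg.lstsq(np.c_[r1,-r2],c2-c1,rcond=None)[0]
    a,b=c1+s[0]*r1,c2+s[1]*r2; return (a+b)/2,np.linalg.norm(a-b)
E
python3 - <<'E'
from h import *
for n in('top','side'):
    d=cam(n,n+'0'); print(n,ray(d,320,240))
print(env.get_obs())
E
```

```text
top (array([ 0.25554165, -0.01068806,  1.31795089]), array([ 0.2202644 ,  0.01048303, -0.97549704]))
side (array([ 0.13449233, -0.567019  ,  0.99826571]), array([ 0.36581255,  0.51681789, -0.7741624 ]))
{'time_s': 0.1, 'qpos': array([-64.45173398,  18.43534949,  -4.01547164,  83.16870209,
         1.29776625,  78.54142126,  -3.26201344]), 'joint_velocities': array([ 0.08338277, -0.05535429, -0.02569309, -0.18133141,  0.05603109,
        0.09935397, -0.04071551]), 'effort': array([-5.79069510e-04, -4.92570734e+01, -4.06115586e-01, -3.13398778e+01,
       -6.43674214e-02,  3.95109330e-02,  6.98231770e-05]), 'tool_pos': array([0.27198972, 0.59015174, 0.40375761]), 'tool_rot': array([-1.79899915e+02,  8.25554998e-03,  1.55259835e+02]), 'force': array([-0.77810144,  0.25899304,  0.1206983 ]), 'wrist_torque': array([0.06658061, 0.01167892, 0.00613141]), 'grasp_force': 0.0, 'grip_width': 0.08727683127967295}
```

View pics/top0.png

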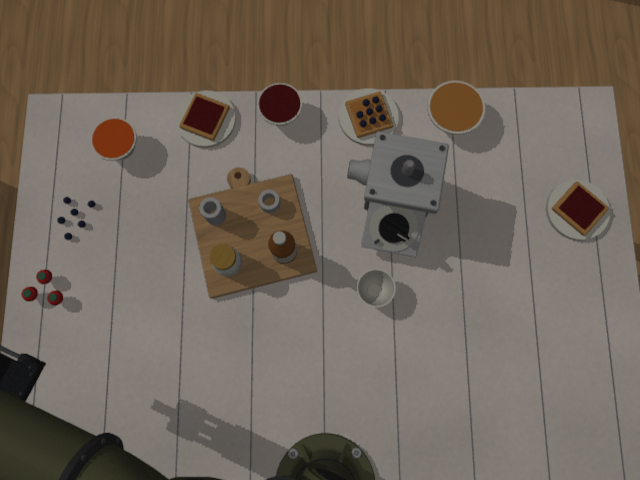

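View pics/side0.png

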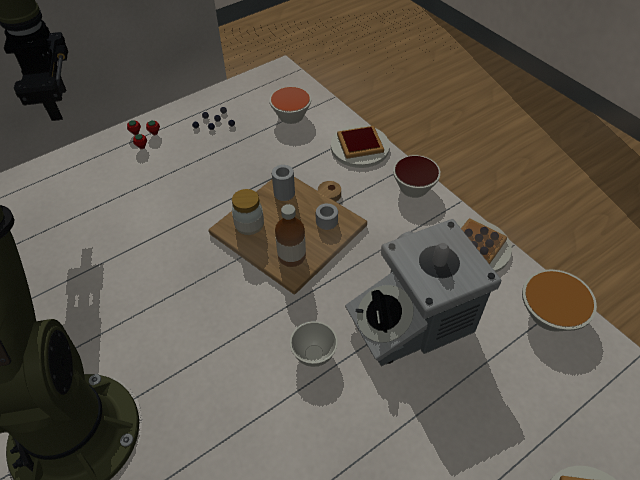

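The top view shows the tall sleeve at about (211,207), the short ring at (269,198), the mill head at (408,170) and the knob at (395,230). In the side view the sleeve top is at about (283,172) and the post at about (440,258). Next I'll enlarge the parts that matter.

```bash
python3 - <<'E'
import cv2,numpy as np
t=cv2.imread('pics/top0.png');s=cv2.imread('pics/side0.png')
def crop(i,x,y,w,h): return cv2.resize(i[y:y+h,x:x+w],(400,300),interpolation=cv2.INTER_CUBIC)
m=np.vstack([np.hstack([crop(t,350,190,80,60),crop(s,340,280,80,60)]),np.hstack([crop(t,360,130,100,75),crop(s,390,225,100,75)])])
cv2.imwrite('pics/c1.png',m)
m=np.vstack([np.hstack([crop(t,180,180,80,60),crop(s,250,155,80,60)])])
cv2.imwrite('pics/c2.png',m)
E
```

```text
(no output)
```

View pics/c1.png

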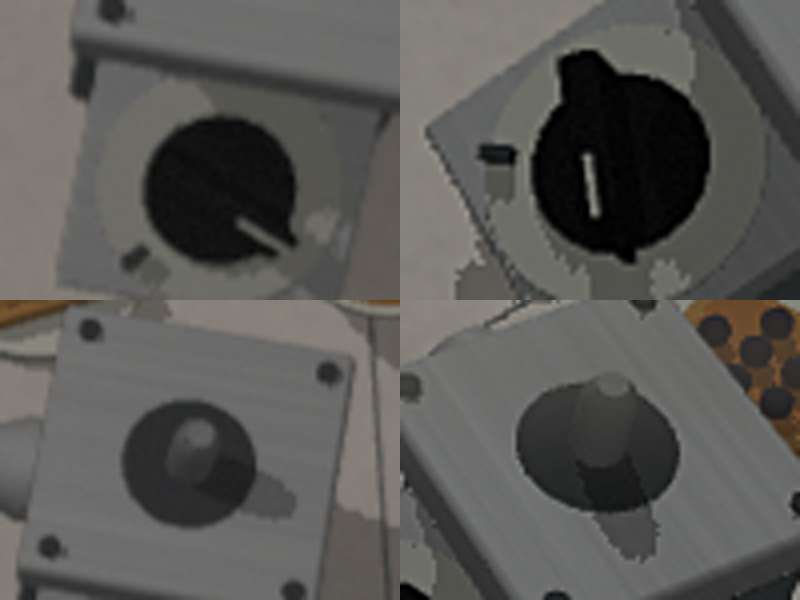

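View pics/c2.png

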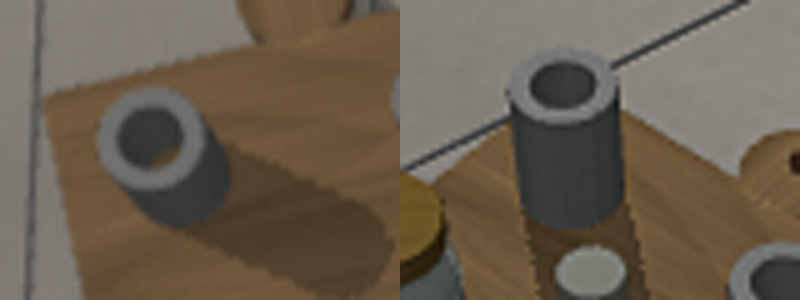

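The top-left crop shows the knob's nose at about top px (409,238) and the marker nib at (376,242). The post tip is near top (410,163) and side (444,246), on a dark disc centred at top (407,171). The sleeve's upper rim centre is near top (210.5,207.5) and side (283,172). All four head screws are visible in the top view.

```bash
cat > m.py <<'E'
from h import *
T,S=cam('top'),cam('side')
def ptop(u,v,f=5,x=180,y=180): return (x+(u+.5)/f-.5, y+(v+.5)/f-.5)
st=ptop(153,138); ss=ptop(165,87,5,250,155)
pt=ptop(201,132,4,360,130); ps=ptop(215,84,4,390,225)
ft=ptop(189,164,4,360,130); fs=ptop(198,146,4,390,225)
print('sleeve',two(T,st,S,ss),onz(T,*st,.088),onz(S,*ss,.088))
print('posttip',two(T,pt,S,ps),onz(T,*pt,.225),onz(S,*ps,.225))
print('foot',two(T,ft,S,fs),onz(T,*ft,.180),onz(S,*fs,.180))
sc=[onz(T,*ptop(u,v-300,4,360,130),.182) for u,v in((90,329),(328,372),(50,546),(293,590))]
print('screws',sc,np.mean(sc,0))
for a,b in((0,2),(1,3),(0,1),(2,3)):
    e=sc[a]-sc[b]; print(np.linalg.norm(e),np.degrees(np.arctan2(e[1],e[0])))
E
python3 - <<'E'
from m import *
E
```

```text
sleeve (array([0.61405441, 0.25250896, 0.08566409]), np.float64(0.00028233867899595395)) [0.61323601 0.25204877 0.088     ] [0.61297228 0.250392   0.088     ]
posttip (array([ 0.66349758, -0.18583666,  0.22386762]), np.float64(0.00023283304764910924)) [ 0.66318898 -0.18570863  0.225     ] [ 0.66259689 -0.18636933  0.225     ]
foot (array([ 0.662056  , -0.18574093,  0.18065973]), np.float64(0.0005829991106072455)) [ 0.66200758 -0.18571156  0.18      ] [ 0.66279648 -0.18549868  0.18      ]
screws [array([ 0.73884849, -0.13520792,  0.182     ]), array([ 0.71238084, -0.26240005,  0.182     ]), array([ 0.61662303, -0.10992366,  0.182     ]), array([ 0.59068179, -0.23715865,  0.182     ])] [ 0.66463354 -0.18617257  0.182     ]
0.12481327976253645 -11.687675341043837
0.12428912612197839 -11.717485878414669
0.12991679207218262 78.24497096617291
0.1298525669376108 78.47622138533747
```

```bash
cat >> h.py <<'E'
def rel(x,y,psi=None):
    o=env.get_obs(); p=o['tool_pos']; a=o['tool_rot'][2]
    b=np.radians(a if psi is None else psi); e=np.array([x,y])-p[:2]
    print('roll',None if psi is None else round(a-psi,2),'dx %.1f dy %.1f mm'%(1e3*e@[np.cos(b),np.sin(b)],1e3*e@[np.sin(b),-np.cos(b)]),'z',p[2],o['tool_rot'],'F',o['force'].round(1),'t',o['time_s'],'w',o['grip_width'])
E
python3 - <<'E'
from m import *
print('bottle',onz(T,280,239,.168),'jar',onz(T,224,256,.103),'ring',onz(T,269,199,.053))
rel(.6131,.2512,168.3)
E
```

```text
sleeve (array([0.61405441, 0.25250896, 0.08566409]), np.float64(0.00028233867899595395)) [0.61323601 0.25204877 0.088     ] [0.61297228 0.250392   0.088     ]
posttip (array([ 0.66349758, -0.18583666,  0.22386762]), np.float64(0.00023283304764910924)) [ 0.66318898 -0.18570863  0.225     ] [ 0.66259689 -0.18636933  0.225     ]
foot (array([ 0.662056  , -0.18574093,  0.18065973]), np.float64(0.0005829991106072455)) [ 0.66200758 -0.18571156  0.18      ] [ 0.66279648 -0.18549868  0.18      ]
screws [array([ 0.73884849, -0.13520792,  0.182     ]), array([ 0.71238084, -0.26240005,  0.182     ]), array([ 0.61662303, -0.10992366,  0.182     ]), array([ 0.59068179, -0.23715865,  0.182     ])] [ 0.66463354 -0.18617257  0.182     ]
0.12481327976253645 -11.687675341043837
0.12428912612197839 -11.717485878414669
0.12991679207218262 78.24497096617291
0.1298525669376108 78.47622138533747
bottle [0.51847226 0.08583281 0.168     ] jar [0.49644524 0.214897   0.103     ] ring [0.64157837 0.12179267 0.053     ]
roll -13.04 dx -402.8 dy -262.9 mm z 0.40438614559712305 [-1.79965747e+02  3.62893835e-03  1.55262169e+02] F [-0.3  0.5  0.7] t 0.3 w 0.08707164605956799
```

step_arm:
  steps: [1,0,0,0,-6.5,1,0,0,0,-6.5,1,-40,-26,0,0,1,-40,-26,0,0,1,-40,-26,0,0,1,-40,-26,0,0,1,-40,-26,0,0,1,-40,-26,0,0,1,-40,-26,0,0,1,-40,-26,0,0,1,-40,-26,0,0,1,-40,-26,0,0]
  grip_force: 25

```text
time_s: 1.8
tool_pos: [0.6117, 0.2533, 0.4048]
tool_rot: [180.0, 0.0, 168.3]
force: [0.1, -0.5, -0.0]
grip_width: 0.0872
grasp_force: 0.0
```

```bash
python3 - <<'E'
from h import *
rel(.6131,.2512,168.3)
E
```

```text
roll -0.03 dx -1.8 dy -1.7 mm z 0.40484317915524937 [1.79985000e+02 1.00646033e-02 1.68272367e+02] F [ 0.1 -0.5 -0. ] t 1.8 w 0.0871548300966721
```

step_arm:
  steps: [1,-1.8,1.0,30,0,1,0,-2.7,40,0,1,0,0,40,0,1,0,0,30,0,1,0,0,20,0,1,0,0,11,0,1,0,0,0,0]

```text
time_s: 2.68
tool_pos: [0.6122, 0.2524, 0.2336]
tool_rot: [-180.0, -0.0, 168.3]
force: [-0.4, 0.3, 0.2]
grip_width: 0.0873
grasp_force: 0.0
```

```bash
python3 - <<'E'
from h import *
rel(.6131,.2512,168.3)
E
```

```text
roll -0.04 dx -1.1 dy -1.0 mm z 0.2336276423536553 [-1.79988100e+02 -1.47796647e-02  1.68259459e+02] F [-0.4  0.3  0.2] t 2.675 w 0.08728582005887564
```

step_arm:
  steps: [1,-1,-1,0,0,0.4,0,0,0,0,0.4,0,0,0,0,0.4,0,0,0,0,0.4,0,0,0,0,0.4,0,0,0,0,0.4,0,0,0,0]
  grip_force: 25

```text
time_s: 3.55
tool_pos: [0.6131, 0.2517, 0.234]
tool_rot: [179.9, 0.0, 168.3]
force: [0.3, 1.0, 0.6]
grip_width: 0.0498
grasp_force: 25.0
```

step_arm:
  steps: [0.4,0,0,-10,0,0.4,0,0,-25,0,0.4,0,0,-40,0,0.4,0,0,-40,0,0.4,0,0,-40,0,0.4,0,0,-40,0,0.4,0,0,-40,0,0.4,0,0,-15,0,0.4,0,0,0,0]

```text
time_s: 4.68
tool_pos: [0.613, 0.2509, 0.484]
tool_rot: [180.0, 0.0, 168.2]
force: [-0.1, -0.4, -3.0]
grip_width: 0.0498
grasp_force: 25.0
```

step_arm:
  steps: [0.4,-7,-20,0,0,0.4,-12,-38,0,0,0.4,-12,-38,0,0,0.4,-12,-38,0,0,0.4,-12,-38,0,0,0.4,-12,-38,0,0,0.4,-12,-38,0,0,0.4,-12,-38,0,0,0.4,-12,-38,0,0,0.4,-12,-38,0,0,0.4,-12,-38,0,0,0.4,-10,-18,0,0]

```text
time_s: 6.18
tool_pos: [0.6607, -0.1906, 0.482]
tool_rot: [-179.9, -0.2, 167.9]
force: [0.7, 0.7, -2.7]
grip_width: 0.0499
grasp_force: 25.0
```

step_arm:
  steps: [0.4,0,0,0,0,0.4,0,0,0,0]

```text
time_s: 6.42
tool_pos: [0.6624, -0.1841, 0.4831]
tool_rot: [179.9, -0.1, 168.4]
force: [0.4, 0.5, -2.4]
grip_width: 0.0496
grasp_force: 25.0
```

```bash
python3 - <<'E'
from h import *
rel(.6625,-.1858,168.3)
T,S=cam('top'),cam('side')
m=np.vstack([np.hstack([cv2.resize(d['image'][y:y+150,x:x+200,::-1],(400,300),interpolation=cv2.INTER_CUBIC) for d,x,y in((T,310,80),(S,350,110))])])
cv2.imwrite('pics/c3.png',m)
o=env.get_obs();print(o['tool_pos'],[proj(d,o['tool_pos']-[0,0,.164+.052]) for d in(T,S)])
E
```

```text
roll 0.09 dx -0.4 dy -1.6 mm z 0.4831057832669147 [ 1.79899602e+02 -7.32494746e-02  1.68390392e+02] F [ 0.4  0.5 -2.4] t 6.425 w 0.0495533610667619
[ 0.66245059 -0.18372554  0.48365095] [array([411.98064314, 155.35816115]), array([446.25257036, 228.5666218 ])]
```

View pics/c3.png

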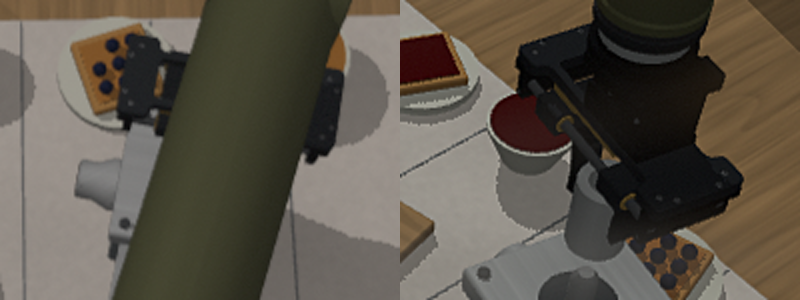

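The side crop shows the sleeve hanging upright in the pads above the post. Its lower end is centred at about side px (446,228), as predicted. Next I'll lower it to just above the post, then check the position.

step_arm:
  steps: [0.4,0,-2,15,0,0.4,0,0,15,0,0.4,0,0,0,0,0.4,0,0,0,0]

```text
time_s: 7.02
tool_pos: [0.6617, -0.1878, 0.4537]
tool_rot: [180.0, -0.0, 168.3]
force: [1.5, -0.6, -2.2]
grip_width: 0.0493
grasp_force: 25.0
```

```bash
python3 - <<'E'
from h import *
rel(.6625,-.1858,168.3)
E
```

```text
roll -0.03 dx -0.4 dy 2.1 mm z 0.4536527691717638 [ 1.79993978e+02 -8.79720799e-03  1.68266253e+02] F [ 1.5 -0.6 -2.2] t 7.025 w 0.049346051705368925
```

step_arm:
  steps: [0.4,0,1.5,0,0,0.4,0,0,0,0,0.4,0,0,4,0,0.4,0,0,4,0,0.4,0,0,4,0]

```text
time_s: 7.65
tool_pos: [0.6619, -0.1865, 0.4413]
tool_rot: [180.0, -0.0, 168.3]
force: [-0.8, 0.1, -3.1]
grip_width: 0.0496
grasp_force: 25.0
```

```bash
python3 - <<'E'
from h import *
rel(.6625,-.1858,168.3)
E
```

```text
roll -0.04 dx -0.4 dy 0.8 mm z 0.4412681486711456 [ 1.79997182e+02 -1.95388058e-02  1.68256785e+02] F [-0.8  0.1 -3.1] t 7.65 w 0.04961856321709354
```

Within 1 mm, so I'll lower it slowly.

step_arm:
  steps: [0.4,-0.4,0.6,4,0,0.4,0,0,5,0,0.4,0,0,6,0,0.4,0,0,6,0,0.4,0,0,6,0,0.4,0,0,5,0,0.4,0,0,5,0,0.4,0,0,3,0]

```text
time_s: 8.65
tool_pos: [0.6625, -0.1859, 0.4014]
tool_rot: [180.0, -0.0, 168.3]
force: [-0.1, -0.1, -2.4]
grip_width: 0.0499
grasp_force: 25.0
```

step_arm:
  steps: [0.4,0,0,2,0,0.4,0,0,1.5,0,0.4,0,0,1,0,0.4,0,0,1,0,0.4,0,0,0,0]

```text
time_s: 9.28
tool_pos: [0.6625, -0.1859, 0.3962]
tool_rot: [180.0, -0.0, 168.3]
force: [0.1, -0.2, -2.6]
grip_width: 0.0496
grasp_force: 25.0
```

step_arm:
  steps: [0.4,0,0,0.5,0,0.4,0,0,0.5,0,0.4,0,0,0.5,0,0.4,0,0,0.5,0,0.4,0,0,0,0]

```text
time_s: 9.9
tool_pos: [0.6624, -0.186, 0.396]
tool_rot: [180.0, 0.1, 168.3]
force: [-3.3, 0.6, 5.9]
grip_width: 0.05
grasp_force: 25.0
```

The force went from -2.6 N to +5.9 N and descent stopped at z = 0.396, so the sleeve is seated. Now to release and lift.

step_arm:
  steps: [0.5,0,0,-0.5,0,0.65,0,0,0,0,0.85,0,0,0,0,1,0,0,0,0,1,0,0,0,0,1,0,0,-15,0,1,0,0,-35,0,1,0,0,-35,0,1,0,0,-30,0]

```text
time_s: 11.02
tool_pos: [0.6623, -0.186, 0.5127]
tool_rot: [-180.0, 0.1, 168.3]
force: [0.3, 0.4, 0.5]
grip_width: 0.0871
grasp_force: 0.0
```

```bash
python3 - <<'E'
from h import *
S=cam('side');T=cam('top')
m=np.hstack([cv2.resize(d['image'][y:y+150,x:x+200,::-1],(400,300),interpolation=cv2.INTER_CUBIC) for d,x,y in((S,340,190),(T,320,130))])
cv2.imwrite('pics/c4.png',m)
# own frame
ux=np.array([np.cos(np.radians(-11.67)),np.sin(np.radians(-11.67)),0]);uy=np.array([-ux[1],ux[0],0]);uz=np.array([0,0,1.])
O=np.array([.6646,-.1862,0])-.0425*ux
print('O',O)
n=-np.sin(np.radians(28))*ux+np.cos(np.radians(28))*uz
dn=-np.cos(np.radians(28))*ux-np.sin(np.radians(28))*uz
C=O-.06*ux+.075*uz
f=lambda u,v,x,y:(x+(u+.5)/5-.5,y+(v+.5)/5-.5)
from m import T as _t
def loc(d,p,h):
    X=onplane(d,*p,C+h*n,n)-C; return X@uy*1e3,X@dn*1e3
# top0 crop(350,190), side0 crop(340,280)
for nm,d,p,h in(('mark T',T,f(137,260,350,190),.011),('mark S',S,f(97,155,340,280),.011),('lineA T',T,f(238,220,350,190),.042),('lineB T',T,f(286,250,350,190),.042),
 ('lineA S',S,f(187,155,340,280),.042),('lineB S',S,f(196,215,340,280),.042),('disc T',T,f(220,190,350,190),.008),('disc S',S,f(220,162,340,280),.008),('nose S',S,f(228,262,340,280),.01)):
    y,e=loc(d,p,h); print(nm,round(y,1),round(e,1),'ang',np.arctan2(e,-y))
E
```

```text
O [ 0.62297852 -0.17760333  0.        ]
sleeve (array([0.61405441, 0.25250896, 0.08566409]), np.float64(0.00028233867899595395)) [0.61323601 0.25204877 0.088     ] [0.61297228 0.250392   0.088     ]
posttip (array([ 0.66349758, -0.18583666,  0.22386762]), np.float64(0.00023283304764910924)) [ 0.66318898 -0.18570863  0.225     ] [ 0.66259689 -0.18636933  0.225     ]
foot (array([ 0.662056  , -0.18574093,  0.18065973]), np.float64(0.0005829991106072455)) [ 0.66200758 -0.18571156  0.18      ] [ 0.66279648 -0.18549868  0.18      ]
screws [array([ 0.73884849, -0.13520792,  0.182     ]), array([ 0.71238084, -0.26240005,  0.182     ]), array([ 0.61662303, -0.10992366,  0.182     ]), array([ 0.59068179, -0.23715865,  0.182     ])] [ 0.66463354 -0.18617257  0.182     ]
0.12481327976253645 -11.687675341043837
0.12428912612197839 -11.717485878414669
0.12991679207218262 78.24497096617291
0.1298525669376108 78.47622138533747
mark T 30.8 38.0 ang 2.251662995168386
mark S 29.2 37.7 ang 2.2304328709814167
lineA T -8.0 3.3 ang 0.3940328587254144
lineB T -31.5 12.7 ang 0.38487682564437775
lineA S -8.1 3.7 ang 0.42518874425420033
lineB S -29.6 12.1 ang 0.38738041687792346
disc T 0.1 -0.7 ang -1.6669008943729484
disc S -1.0 -0.6 ang -0.5325956114435287
nose S -37.0 15.9 ang 0.4055504693351978
```

View pics/c4.png

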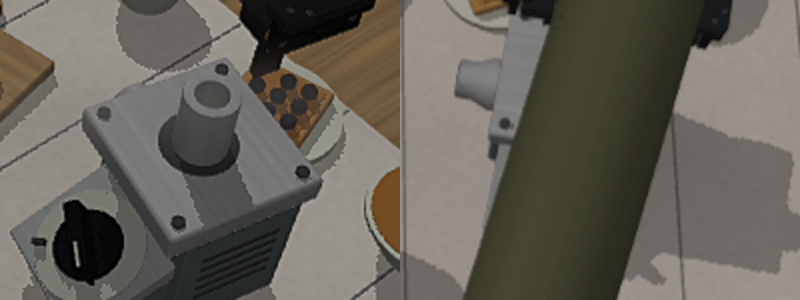

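The sleeve sits flush on the dark disc at about side px (442,245). The knob is at 0.39 rad and the marker at 2.24 rad, and both views agree. The tool can't be tilted, so I'll close the fingers and push the bar as with a stick. First I push the tail uphill, which keeps the gripper body clear of the head. After that I push the nose half towards +y.

step_arm:
  steps: [0,15,0,0,0,0,40,5,0,0,0,40,10,0,0,0,35,10,0,0,0,15,5,0,0,0,0,0,30,0,0,0,0,40,0,0,0,0,40,0,0,0,0,40,0,0,0,0,30,0,0,0,0,20,0]
  grip_force: 20

```text
time_s: 12.6
tool_pos: [0.5263, -0.1271, 0.3072]
tool_rot: [-180.0, -0.2, 168.2]
force: [0.3, -0.1, 1.0]
grip_width: 0.0006
grasp_force: 0.0
```

```bash
cat > k.py <<'E'
from h import *
ux=np.array([np.cos(np.radians(-11.67)),np.sin(np.radians(-11.67)),0]);uy=np.array([-ux[1],ux[0],0]);uz=np.array([0,0,1.])
O=np.array([.62298,-.1776,0])
n=-np.sin(np.radians(28))*ux+np.cos(np.radians(28))*uz
dn=-np.cos(np.radians(28))*ux-np.sin(np.radians(28))*uz
C=O-.06*ux+.075*uz
def own():
    o=env.get_obs(); e=(o['tool_pos']-O)*1e3
    print('sx %.1f sy %.1f tipz %.1f'%(e@ux,e@uy,e[2]-182),'F own',(o['force']@ux).round(1),(o['force']@uy).round(1),o['force'][2].round(1),'t',o['time_s'],'w',o['grip_width'])
def line(save=None):
    # white line on the grip bar -> knob angle; nib -> marker angle
    for nm in('side','top'):
        d=cam(nm,save and save+nm); g=cv2.cvtColor(d['image'],cv2.COLOR_RGB2GRAY).astype(int)
        yy,xx=np.mgrid[0:480,0:640]
        K,R,t=map(np.array,(d['camera_matrix'],d['R'],d['t']))
        rays=np.stack([xx,yy,np.ones_like(xx)],-1)@np.linalg.inv(K).T@R; c=-R.T@t
        def pl(h):
            X=c+rays*(((C+h*n-c)@n)/(rays@n))[...,None]-C
            return X@uy*1e3,X@dn*1e3
        y,e=pl(.042); m=(np.hypot(y,e)<33)&(np.abs(g)>75)
        # keep bright pixels surrounded by black within 4 px
        lab,L=cv2.connectedComponents(m.astype(np.uint8))
        for k in range(1,lab):
            q=L==k; a,b=y[q],e[q]
            if 4<q.sum()<60 and np.hypot(a,b).max()<33: print(nm,'white',q.sum(),a.mean().round(1),b.mean().round(1),'ang %.3f'%np.arctan2(b.mean(),-a.mean()))
        y,e=pl(.011); r=np.hypot(y,e); m=(r>38)&(r<54)&(g<45)
        lab,L=cv2.connectedComponents(m.astype(np.uint8))
        for k in range(1,lab):
            q=L==k; a,b=y[q],e[q]
            if q.sum()>6: print(nm,'dark',q.sum(),a.mean().round(1),b.mean().round(1),'ang %.3f'%np.arctan2(b.mean(),-a.mean()))
E
python3 - <<'E'
from k import *
own(); line('p1')
E
```

```text
sx -104.9 sy 29.9 tipz 125.2 F own 0.3 -0.0 1.0 t 12.6 w 0.0006142908849199554
side white 16 -21.5 9.0 ang 0.397
side white 5 -9.1 30.5 ang 1.282
side dark 476 31.0 -12.1 ang -2.770
top dark 150 -44.7 -2.8 ang -0.063
```

View pics/p1side.png

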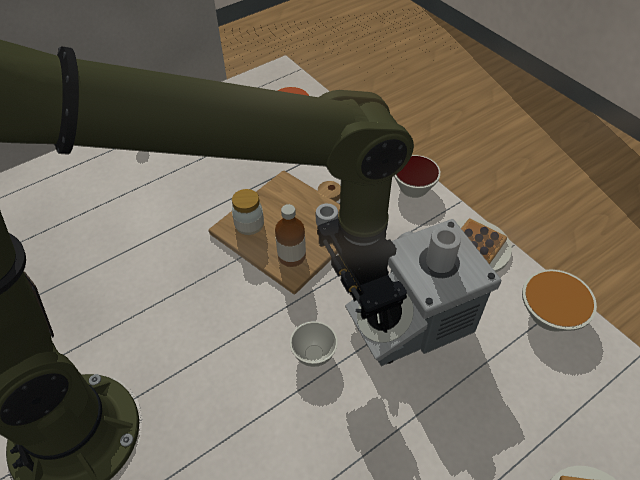

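The side view shows the gripper over the dial's tail side, clear of the head. The white line is still visible at about (383,318), which reads 0.397. Lowering now, then pushing uphill.

step_arm:
  steps: [0,0,0,18,0,0,0,0,10,0,0,-4,0,0,0,0,-4,0,0,0,0,-3,0,0,0,0,-2,0,0,0,0,-2,0,0,0]

```text
time_s: 13.58
tool_pos: [0.5412, -0.1301, 0.2818]
tool_rot: [180.0, -0.0, 168.3]
force: [-2.2, 1.5, 1.4]
grip_width: 0.0004
grasp_force: 1.2
```

```bash
python3 - <<'E'
from k import *
own(); line()
E
```

```text
sx -89.7 sy 29.9 tipz 99.8 F own -2.5 1.0 1.4 t 13.575 w 0.00041191154912332905
side dark 490 24.2 -23.4 ang -2.372
side dark 23 28.9 37.0 ang 2.234
top dark 220 -41.9 -1.3 ang -0.031
```

step_arm:
  steps: [0,-2,0,0,0,0,-2,0,0,0,0,-2,0,0,0,0,0,0,0,0]

```text
time_s: 14.18
tool_pos: [0.5457, -0.1307, 0.2813]
tool_rot: [179.9, -0.3, 168.3]
force: [-8.1, 2.5, 5.6]
grip_width: 0.0004
grasp_force: 3.9
```

```bash
python3 - <<'E'
from k import *
own(); line('p2')
i=cv2.imread('pics/p2side.png')[250:370,320:480]; cv2.imwrite('pics/p2c.png',cv2.resize(i,(640,480),interpolation=cv2.INTER_CUBIC))
E
```

```text
sx -85.2 sy 30.3 tipz 99.3 F own -8.4 0.8 5.6 t 14.175 w 0.00044968785023052785
side dark 489 23.4 -24.7 ang -2.329
side dark 23 28.9 37.0 ang 2.234
top dark 225 -41.7 -1.7 ang -0.041
```

View pics/p2c.png

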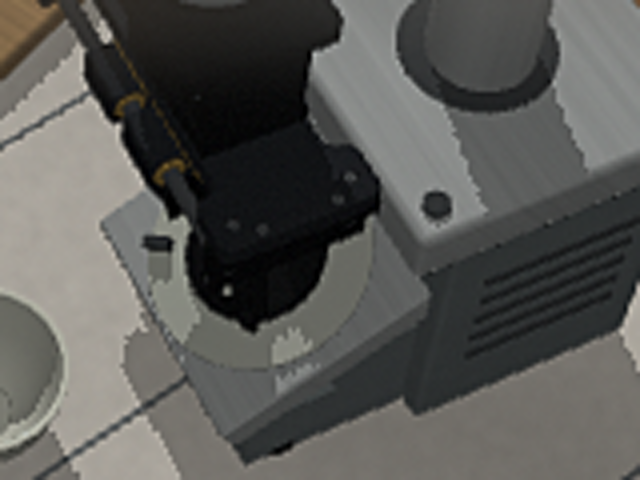

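The crop shows the nose tip at about side px (382.5,332) and the nib undisturbed at (359,310). The gripper body still clears the head. I'll compute the nose angle and keep pushing.

```bash
cat >> k.py <<'E'
def ang(d,p,h):
    X=(onplane(d,*p,C+h*n,n)-C)*1e3; y,e=X@uy,X@dn; return y.round(1),e.round(1),np.arctan2(e,-y).round(3)
E
python3 - <<'E'
from k import *
d=cam('side'); print(ang(d,(382.4,332),.01),ang(d,(320+228/4,250+291/4),.042),[ (a,proj(d,C+.01*n+.044*(-np.cos(a)*uy+np.sin(a)*dn))) for a in(.4,.6,.8,1)])
E
```

```text
(np.float64(-33.8), np.float64(20.3), np.float64(0.541)) (np.float64(-27.9), np.float64(15.0), np.float64(0.494)) [(0.4, array([385.5635565 , 333.94060017])), (0.6, array([381.02608618, 334.47121377])), (0.8, array([376.58928377, 334.06830493])), (1, array([372.43519303, 332.75932625]))]
```

step_arm:
  steps: [0,-1.5,0,0,0,0,-1.5,0,0,0,0,-1.5,0,0,0,0,0,0,0,0]

```text
time_s: 14.82
tool_pos: [0.5504, -0.1313, 0.2813]
tool_rot: [179.9, -0.3, 168.3]
force: [-6.9, 2.7, 3.6]
grip_width: 0.0005
grasp_force: 3.1
```

```bash
python3 - <<'E'
from k import *
own(); line('p3')
E
```

```text
sx -80.4 sy 30.6 tipz 99.3 F own -7.3 1.2 3.6 t 14.825 w 0.0005337124225781361
side white 6 -20.6 20.1 ang 0.772
side dark 470 22.6 -26.5 ang -2.277
side dark 23 28.9 37.0 ang 2.234
top dark 230 -41.5 -1.1 ang -0.028
```

step_arm:
  steps: [0,-1,0,0,0,0,-1,-1,0,0,0,0,-2,0,0,0,0,-2,0,0,0,0,-2,0,0,0,0,0,0,0]

```text
time_s: 15.68
tool_pos: [0.5532, -0.1361, 0.2827]
tool_rot: [179.7, 0.1, 168.4]
force: [-0.1, 8.0, 4.7]
grip_width: 0.0004
grasp_force: 3.7
```

```bash
python3 - <<'E'
from k import *
own(); line('p4')
E
```

```text
sx -76.7 sy 26.6 tipz 100.7 F own -1.8 7.8 4.7 t 15.675 w 0.00040644831866701645
side white 23 -10.6 18.2 ang 1.044
side dark 464 19.7 -29.3 ang -2.162
side dark 23 28.9 37.0 ang 2.234
top dark 164 -44.2 -1.4 ang -0.032
```

step_arm:
  steps: [0,0.5,-2,0,0,0,0,-2,0,0,0,0,-1,0,0,0,0,0,0,0]

```text
time_s: 16.27
tool_pos: [0.5529, -0.14, 0.2832]
tool_rot: [179.6, 0.3, 168.5]
force: [2.3, 9.1, 4.1]
grip_width: 0.0004
grasp_force: 4.1
```

```bash
python3 - <<'E'
from k import *
own(); line('p5')
E
```

```text
sx -76.2 sy 22.7 tipz 101.2 F own 0.4 9.4 4.1 t 16.275 w 0.00038638606754637513
side dark 469 17.2 -30.6 ang -2.083
side dark 23 28.9 37.0 ang 2.234
top dark 95 -47.2 0.0 ang 0.001
```

step_arm:
  steps: [0,0,5,0,0,0,8,0,-10,0,0,8,0,-30,0,0,8,-20,0,0,0,0,-25,0,0,0,0,-23,0,0,0,0,0,0,0]

```text
time_s: 17.25
tool_pos: [0.5125, -0.2043, 0.3214]
tool_rot: [-179.9, -0.0, 167.9]
force: [0.4, 0.4, -0.6]
grip_width: 0.0006
grasp_force: 0.0
```

```bash
python3 - <<'E'
from k import *
own(); line('p6')
i=cv2.imread('pics/p6side.png')[260:350,330:450]; cv2.imwrite('pics/p6c.png',cv2.resize(i,(640,480),interpolation=cv2.INTER_CUBIC))
E
```

```text
sx -102.8 sy -48.5 tipz 139.4 F own 0.3 0.5 -0.6 t 17.25 w 0.0005820498427321879
side white 11 15.1 24.8 ang 2.118
side white 25 -1.4 29.7 ang 1.523
side dark 798 -2.5 -19.9 ang -1.448
side dark 40 31.0 29.9 ang 2.374
top white 7 3.8 31.3 ang 1.693
top dark 106 27.4 -33.0 ang -2.263
top dark 57 -31.8 -29.4 ang -0.747
top dark 69 30.4 30.9 ang 2.348
top dark 10 -31.3 27.1 ang 0.713
```

step_arm:
  steps: [0,-2,0,20,0,0,0,0,25,0,0,0,0,12,0,0,0,6,0,0,0,0,5,0,0,0,0,3,0,0,0,0,3,0,0,0,0,0,0,0]

```text
time_s: 18.35
tool_pos: [0.5199, -0.1846, 0.2651]
tool_rot: [180.0, 0.0, 168.3]
force: [-0.1, 0.1, 0.6]
grip_width: 0.0003
grasp_force: 0.0
```

```bash
python3 - <<'E'
from k import *
own(); line('p7')
i=cv2.imread('pics/p7side.png')[260:350,330:450]; cv2.imwrite('pics/p7c.png',cv2.resize(i,(640,480),interpolation=cv2.INTER_CUBIC))
E
```

```text
sx -99.6 sy -27.7 tipz 83.1 F own -0.1 0.1 0.6 t 18.35 w 0.00030511927223122494
side dark 16 43.2 -29.9 ang -2.536
side dark 948 -1.6 -1.5 ang -0.752
top white 9 7.5 30.4 ang 1.813
top dark 9 -8.5 -48.5 ang -1.398
top dark 230 40.8 6.0 ang 2.996
```

View pics/p7c.png

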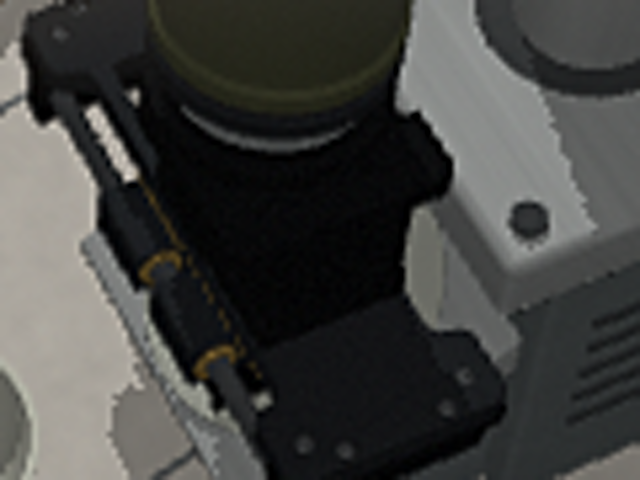

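The gripper hides the dial in this view, so I'll go by force and geometry.

step_arm:
  steps: [0,0,2,0,0,0,0,2,0,0,0,0,0,0,0]

```text
time_s: 18.82
tool_pos: [0.5201, -0.1819, 0.2647]
tool_rot: [-179.9, -0.0, 168.2]
force: [-0.3, -4.2, -0.3]
grip_width: 0.0004
grasp_force: 2.0
```

step_arm:
  steps: [0,0,2,0,0,0,0,2,0,0,0,0,0,0,0]

```text
time_s: 19.2
tool_pos: [0.5198, -0.1778, 0.2637]
tool_rot: [-179.9, -0.2, 168.2]
force: [-5.3, -4.5, -1.1]
grip_width: 0.0004
grasp_force: 2.4
```

```bash
python3 - <<'E'
from k import *
own()
E
```

```text
sx -101.0 sy -21.1 tipz 81.7 F own -4.3 -5.5 -1.1 t 19.2 w 0.00044750216659775416
```

step_arm:
  steps: [0,3,2,0,0,0,3,2,0,0,0,2,1.5,0,0,0,0,0,0,0]

```text
time_s: 19.7
tool_pos: [0.5149, -0.1699, 0.2652]
tool_rot: [180.0, 0.1, 168.3]
force: [1.3, -4.2, -0.6]
grip_width: 0.0005
grasp_force: 1.8
```

step_arm:
  steps: [0,2,2,0,0,0,2,2,0,0,0,0,2,0,0,0,0,0,0,0]

```text
time_s: 20.2
tool_pos: [0.5119, -0.163, 0.2649]
tool_rot: [180.0, -0.0, 168.3]
force: [-0.8, -3.4, 1.2]
grip_width: 0.0006
grasp_force: 1.6
```

```bash
python3 - <<'E'
from k import *
own(); line('p8')
E
```

```text
sx -111.7 sy -8.2 tipz 82.9 F own -0.1 -3.5 1.2 t 20.2 w 0.0006003828298282668
side dark 916 1.2 9.4 ang 1.694
top white 6 24.4 19.9 ang 2.458
top dark 9 17.7 -40.5 ang -1.982
top dark 27 46.3 -3.0 ang -3.077
top dark 18 26.0 43.7 ang 2.109
```

step_arm:
  steps: [0,0,2,0,0,0,0,2,0,0,0,0,1,0,0,0,0,0,0,0]

```text
time_s: 20.8
tool_pos: [0.513, -0.1582, 0.2648]
tool_rot: [180.0, -0.0, 168.3]
force: [-1.6, -3.6, 1.0]
grip_width: 0.0005
grasp_force: 1.7
```

```bash
python3 - <<'E'
from k import *
own()
E
```

```text
sx -111.7 sy -3.2 tipz 82.8 F own -0.8 -3.9 1.0 t 20.8 w 0.00045802152962613583
```

step_arm:
  steps: [0,2,-6,0,0,0,0,-10,0,0,0,0,0,-30,0,0,0,0,-50,0,0,0,0,-50,0,0,0,40,-20,0,0,0,45,0,0,0,0,45,0,0,0,0,45,0,0,0,0,0,0,0]

```text
time_s: 22.05
tool_pos: [0.5436, 0.0023, 0.4142]
tool_rot: [179.9, -0.1, 168.7]
force: [0.2, -0.6, -0.2]
grip_width: 0.0003
grasp_force: 0.0
```

```bash
python3 - <<'E'
from k import *
own(); line('p9')
E
```

```text
sx -114.2 sy 160.1 tipz 232.2 F own 0.3 -0.5 -0.2 t 22.05 w 0.00026895889254182427
side white 22 10.2 19.2 ang 2.060
side white 12 -6.7 30.3 ang 1.354
side dark 8 32.4 27.5 ang 2.439
side dark 33 25.4 36.5 ang 2.178
top white 17 9.7 19.9 ang 2.026
top white 6 24.4 19.9 ang 2.458
```

Both views show the knob at about 2.04. The marker is at 2.24, unmoved. It needs about 5.4 mm more push (to sy ≈ +2), so I'll go back in.

step_arm:
  steps: [0,-2,-45,0,0,0,0,-45,0,0,0,0,-45,0,0,0,0,-35,0,0,0,0,-15,30,0,0,0,0,50,0,0,0,0,45,0,0,0,0,24,0,0,0,0,0,0]

```text
time_s: 23.28
tool_pos: [0.506, -0.1852, 0.2639]
tool_rot: [-180.0, -0.3, 168.1]
force: [-0.3, 0.1, -0.1]
grip_width: 0.0006
grasp_force: 0.0
```

```bash
python3 - <<'E'
from k import *
own()
E
```

```text
sx -113.0 sy -31.1 tipz 81.9 F own -0.3 0.0 -0.1 t 23.275 w 0.0006132426264171588
```

step_arm:
  steps: [0,-1,10,0,0,0,0,8,0,0,0,0,4,0,0,0,0,2,0,0,0,0,2,0,0,0,0,0,0,0]

```text
time_s: 24.02
tool_pos: [0.5138, -0.1593, 0.2659]
tool_rot: [-180.0, 0.0, 168.2]
force: [0.6, -2.3, 0.4]
grip_width: 0.0004
grasp_force: 0.7
```

```bash
python3 - <<'E'
from k import *
own()
E
```

```text
sx -110.6 sy -4.1 tipz 83.9 F own 1.0 -2.2 0.4 t 24.025 w 0.00044111437935342155
```

step_arm:
  steps: [0,0,1.5,0,0,0,0,1.5,0,0,0,0,1.5,0,0,0,0,1,0,0,0,0,0,0,0]

```text
time_s: 24.65
tool_pos: [0.5149, -0.153, 0.2656]
tool_rot: [180.0, -0.0, 168.3]
force: [-2.1, -3.8, 0.9]
grip_width: 0.0003
grasp_force: 1.8
```

```bash
python3 - <<'E'
from k import *
own()
E
```

```text
sx -110.8 sy 2.2 tipz 83.6 F own -1.3 -4.2 0.9 t 24.65 w 0.00033242958089370323
```

step_arm:
  steps: [0,2,-6,0,0,0,0,-10,0,0,0,0,0,-30,0,0,0,0,-50,0,0,0,0,-50,0,0,0,40,-20,0,0,0,45,0,0,0,0,45,0,0,0,0,45,0,0,0,0,0,0,0,0,0,0,0,0]

```text
time_s: 26.02
tool_pos: [0.5454, 0.0022, 0.4156]
tool_rot: [-180.0, -0.0, 168.2]
force: [-0.0, -0.4, 0.2]
grip_width: 0.001
grasp_force: 0.0
```

```bash
python3 - <<'E'
from k import *
own(); line('p10')
m=np.hstack([cv2.resize(cv2.imread(f'pics/p10{s}.png')[y:y+75,x:x+50],(400,600),interpolation=cv2.INTER_CUBIC) for s,x,y in(('side',350,275),('top',365,185))])
cv2.imwrite('pics/p10c.png',m)
E
```

```text
sx -112.4 sy 160.4 tipz 233.6 F own 0.0 -0.4 0.2 t 26.025 w 0.0009793836718008679
side white 25 14.0 17.4 ang 2.247
side white 28 -1.7 29.7 ang 1.515
side dark 10 36.3 23.2 ang 2.573
side dark 36 28.9 34.3 ang 2.271
top white 17 13.4 16.8 ang 2.246
```

View pics/p10c.png

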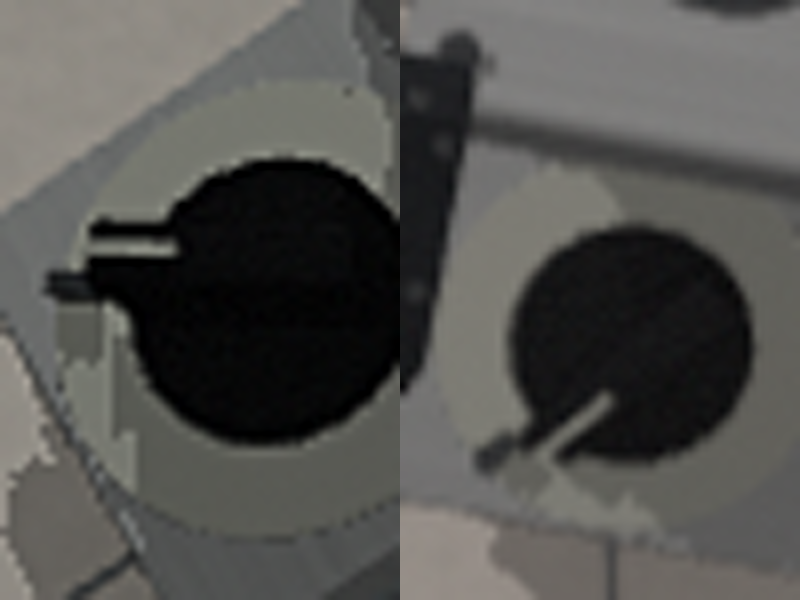

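The last picture shows the nose meeting the nib in both views: side px (358,310) and top px (376,241), where the nib stood at the start. The knob reads 2.246 in both views against 2.23–2.25 for the marker, and the arm is clear, so I'm handing in.

```bash
python3 -c "
from cell import env
print(env.sign_off())"
```

```text
the job is handed in; nothing more can be done
None
```

Job handed in at about 26 s: the sleeve was lowered onto the post and is fully seated; the knob reads 2.246 rad against the marker's 2.23–2.25, with the marker not seen to shift; I never touched the short ring, bottle, jar or bowl.

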